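# Open the ratchet tray stop on the icing bench

## Task

The tray of iced buns has to come out of the ratchet tray stop. Using closed fingers, press the release key on top of the sliding jaw all the way down (it stays down by itself), then push the jaw back along its bar, away from the tray, until it meets the end block. Only press and push: grasp and lift nothing, do not shift the tray or any other thing on the bench, and finish with the hand clear of everything.

Things in the scene. Friction and masses are not known exactly. Their poses are not given: they have to be found in the camera images.
- tray_stop: Ratchet tray stop, fixed on the bench. Origin on the bench under its straight notched bar, z up. The bar runs along y, from -140 to +390 mm, 24 mm wide, top at 22 mm. At +y a fence (45 mm high, y 368 to 390, x -30 to +260), at -y the end block (50 mm wide, 45 mm high). The tray lies on the bar's +x side against the fence, the jaw slides on the bar. Place and yaw vary.
- jaw (a joint): Jaw opening in m: 0 closed up to the tray, 0.13 fully back against the end block; grows as the jaw moves along the stop's -y axis, away from fence and tray. Starts at 0 to 0.035. While the release key is up, a pawl locks it both ways in 10 mm notches (it rattles up to about 6 mm). Once released it slides with about 3 N friction plus 8 N per m/s and stays where it is left.
- release (a joint): How far the release key is pressed down into the jaw, in m: 0 up (locked), 0.008 fully down; the pawl is out of the notches once past about 0.004; press it fully down. It takes about 4 N (plus some for speed), has no return spring and stays down.
- release_top (a point): Centre of the top of the release key: a ribbed black square, 46 x 46 mm, on the middle of the jaw's block. Key up: its top is 72 mm above the bench, 12 mm above the block; key down: 64 mm above the bench. It travels with the jaw and lies 40 mm behind the push face.
- push_face (a point): Point 42 mm above the bench in the jaw block's flat upright face on the fence side (facing the stop's +y), over the bar; free to push from 22 mm (bar top) to 60 mm (block top). Block: aluminium, 70 mm wide across the bar, 80 mm long along it. Pushing this face along the stop's -y opens the jaw. A 20 mm thick, 40 mm high arm reaches from the block to x = 204 mm, across the tray's end.
- end_block (a point): Middle of the top edge of the end block at the bar's -y end, on the side facing the jaw, 45 mm above the bench.
- bun_tray: Loose aluminium baking tray of twelve round purple buns with pale crosses, 200 mm (its x) by 255 mm (its y), rim 25 mm high, buns to 38 mm, 0.7 to 1.2 kg. Origin under its centre. It lies with one short side within about 3 mm of the fence; its long side is about 55 mm from the bar's centre line. Leave it.
- nozzle_a: Steel piping nozzle, cone 28 mm across, 48 mm high, origin under its centre. Leave it.
- nozzle_b: Another such piping nozzle. Leave it.
- cutter: Round steel pastry cutter, 54 mm across, 35 mm high, origin under its centre. Leave it.
- shaker: Glass sugar shaker with steel cap, 60 mm across, 105 mm high, origin under its centre. Leave it.
- bowl: Steel bowl, 110 mm across, 50 mm high, origin under its centre. Leave it.
- timer: White kitchen timer lying flat, 55 x 70 x 20 mm, origin under its centre. Leave it.
- spatula: Spatula lying on the bench on the robot's side of the bar, lower than 40 mm. Leave it.

How it is judged (in metres and radians):
On the way, in this order (a step that is already met when the one before it is completed fails the run):
1. the release key is pressed down (value of joint release above 0.0055 m), for 0.1 s.
2. the jaw is pushed back to the end block (value of joint jaw above 0.124 m), for 0.2 s.
At the end, for the whole second after the job is handed in: The jaw is back against the end block (within 6 mm), the release key is down, the tray is within 12 mm and every other loose thing within 20 mm of where it was (value of joint jaw above 0.124 m and value of joint release above 0.005 m and distance of bun_tray from where it was at the start of the episode below 0.012 m and distance of each of nozzle_a, nozzle_b, cutter, shaker, bowl, timer, spatula from where it was at the start of the episode below 0.02 m); the robot touches nothing.
It fails at once if the tray of buns is lifted, tipped or shifted by more than 12 mm (height (world z) of bun_tray above 0.008 m or angle between bun_tray's own z axis and vertical above 0.06 rad or distance of bun_tray from where it was at the start of the episode above 0.012 m).
It fails at once if another thing on the bench is lifted, knocked over or shifted by more than 20 mm (distance of any of nozzle_a, nozzle_b, cutter, shaker, bowl, timer, spatula from where it was at the start of the episode above 0.02 m or angle between any of nozzle_a, nozzle_b, cutter, shaker, bowl, timer, spatula's own z axis and vertical above 0.35 rad).
It fails at once if the jaw is dragged while the key is up: the ratchet is forced (value of joint release below 0.003 m and value of joint jaw above 0.06 m).
It also fails if it takes over 42 s, if anything falls off the work surface, if the arm or the gripper's body presses on something with over 40 N, if the wrist force passes 120 N, or if a joint passes its speed limit or range.

## Robot

A 7-joint arm with a two-finger parallel gripper is mounted at the origin on the work surface. World frame = base frame: x ahead of the robot, y to its left, z up, the work surface at z = 0. Lengths are in mm, angles in degrees, forces in N, time in s.
With the tool pointing down it reaches from about 350 to 900 mm from the base axis. Payload 8.1 kg.
Tool frame: the origin (TCP) lies on the mounting face of the last link; the fingertips stand 178 mm ahead of it and the grasp point (between the pads) lies 159 mm ahead of it; z points along the fingers, x is the direction in which the jaws open and shut, and the axes are right-handed (so a half turn about z gives the same grasp; the last joint's range is limited). The gripper opens to 92 mm and grips with 3 to 60 N. Pads are 19 mm wide; open, the fingers measure 130 mm over their backs; the gripper's body (75 mm by 190 mm) begins 47 mm behind the grasp point.
Start: joints at [59.439, 24.895, 1.432, 90.138, -0.665, 64.973, -4.303], TCP at [260.976, -567.912, 404.742] pointing down, gripper open.
Joint ranges: [-149.89, 149.89], [-25.12, 119.58], [-72.63, 75.52], [4.76, 147.25], [-75.54, 255.54], [6.69, 114.76], [-157.13, 157.13]. Speed limits (degrees/s): [127.2, 127.2, 172.46, 172.46, 180, 180, 180].

## Interface

Orientations are given as [roll, pitch, yaw] about the fixed x, y, z axes, in that order (R = Rz(yaw) Ry(pitch) Rx(roll)).
In Python, from cell import bot, viewer, finish_job gives the robot as it stands. The module is installed in compiled form; this text tells all that it offers.
- The arm moves only by the tool move_arm, never from a script. Its argument "plan" is one flat list of numbers, 6 for each row, row after row: the shift along the tool's x, y, z in cm, then the turn, a rotation vector about the tool's x, y, z in degrees. In form: [x, y, z, ax, ay, az, x, y, z, ax, ay, az, ...]. A call has 1 to 20 rows; each row shifts and turns the commanded pose from where the row before left it, along the tool's axes as they then stand; what a row does not reach is not made up. A row lasts 1/10 s, in which the tool goes at most 50 mm and 8.59 degrees, less where a joint would pass 70% of its speed; a pose out of reach is approached as far as the arm can. A call is refused whole if a number of a shift passes 5 or a number of a turn 8.59, either way. A call with a gripper value outside its range is refused whole. "grip" is the closure, from -1 (fully open) to 1 (shut), set as the call begins (left out, the last holds). The fingers move at their own pace and stop on an object; the grip force is fixed at half the most. Time passes only in rows, so rows that do not move let the fingers close. It gives the time, the measured TCP pose, the force and the opening at its end, in the units of the state.
- bot.state(): the state, without advancing time (a new reading comes with each control period).
- viewer.grab_frame(name): name is "scene" or "top"; returns the picture (420x560x3 uint8, red, green, blue); there is no depth.
- viewer.camera_info(name): a dict with "camera_matrix" (3x3 intrinsics, pixels), "eye" and "attitude" of the camera in the world. Camera axes: x right, y up, looking along -z (the intrinsics and any distortion apply to the point x, -y, -z); pixel columns grow to the right and rows downward; lengths in mm; the calibration is good to about 2 mm. A picture is of the moment at which its call begins. camera_info takes no time and is no camera call.
- finish_job(): hands the job in, once; it reports no verdict.
The state is a dict: "t": time; "joint_positions": joint angles; "qd": joint speeds; "effort": joint torques, N m; "eef_pos": TCP position; "tcp_rot": TCP orientation; "ft_force": force on the tool from outside, world axes, zero at the start; "ft_torque": the same for the moment, N m; "opening": finger opening in mm.
Only numpy, scipy, OpenCV 4.12 (cv2) and the standard library are available. Lean on these libraries where they do the work, as an engineer would, in place of code of your own. Each camera call takes 0.05 s, during which the arm holds its last target.

## Working session

There is one attempt and no reset: what is moved stays moved. The work goes in short steps, Python scripts to look and compute and a tool call to move; the robot and the scene stay as the last step left them, time stands still between calls to the robot, and variables do not carry over. Pictures are saved under pics/ and viewed, and the job is handed in when it is done.

Besides the shell and the picture viewer there is one more tool, called after ">>>" by a JSON object that holds its "api" and its "payload", one argument or row to a line. move_arm: Moves the arm, as the interface text tells. Its arguments: {"type":"object","properties":{"plan":{"type":"array","items":{"type":"number"}},"grip":{"type":"number"}},"required":["plan"]}

```bash
mkdir -p pics; python3 - <<'E'
from cell import bot, viewer
import cv2
for n in("scene","top"):
    im=viewer.grab_frame(n); cv2.imwrite(f"pics/{n}0.png",im[:,:,::-1]); print(n,viewer.camera_info(n))
print(bot.state())
E
```

```text
scene {'camera_matrix': array([[524.54467424,   0.        , 278.36577466],
       [  0.        , 524.54467424, 201.43655   ],
       [  0.        ,   0.        ,   1.        ]]), 'eye': array([1301.10577675, -158.53762533,  739.54074111]), 'attitude': array([49.7058104 ,  0.2349136 , 74.79554592])}
top {'camera_matrix': array([[405.30753894,   0.        , 283.8308876 ],
       [  0.        , 405.30753894, 214.71558305],
       [  0.        ,   0.        ,   1.        ]]), 'eye': array([433.35862792,  45.7714024 , 937.72933153]), 'attitude': array([  8.93097484,  -0.32212589, -88.44420715])}
{'t': 0.1, 'joint_positions': array([59.43869276, 24.93066147,  1.43173776, 90.18231693, -0.66304917,
       64.97433848, -4.30285205]), 'qd': array([-0.08726327, -0.00728112,  0.03239929, -0.17346924,  0.06265482,
       -0.00558368,  0.06502829]), 'effort': array([ 4.50437758e-03, -6.69123459e+01,  9.88863744e-01, -3.15147865e+01,
       -6.04047440e-02,  3.73560924e-02, -2.77511919e-05]), 'eef_pos': array([ 260.87226426, -567.72810248,  404.05357459]), 'tcp_rot': array([ 1.79991037e+02,  7.85390202e-02, -6.53212517e+01]), 'ft_force': array([-0.26183369, -0.28502363,  0.30839014]), 'ft_torque': array([-0.0297206 ,  0.05345725, -0.0056989 ]), 'opening': 92.0302335979815}
```

View pics/scene0.png

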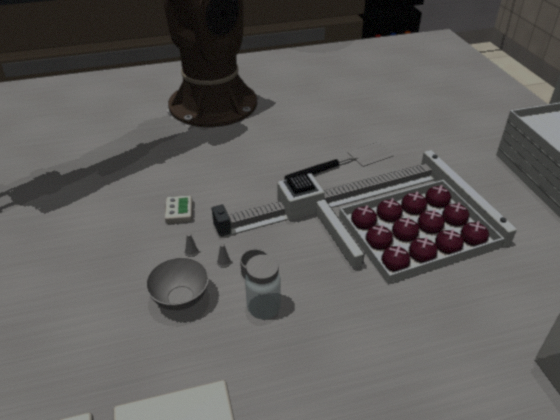

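View pics/top0.png

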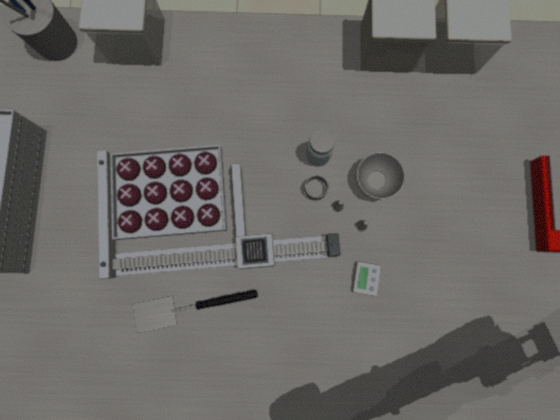

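The top view has world +x up and +y to the left. The key is near px (254,251), the end block near (333,245), and the fence at x≈104. Next I'll zoom in and measure.

```bash
cat > h.py <<'E'
import numpy as np, cv2
from scipy.spatial.transform import Rotation as R
from cell import viewer
def cam(n):
    c=viewer.camera_info(n); return c["camera_matrix"],np.array(c["eye"]),R.from_euler("xyz",c["attitude"],degrees=True).as_matrix()
def ray(n,u,v,z):
    K,e,A=cam(n); d=np.linalg.inv(K)@[u,v,1]; d=A@(d*[1,-1,-1]); return (e+d*(z-e[2])/d[2]).round(1)
def proj(n,p):
    K,e,A=cam(n); q=A.T@(np.array(p)-e); q=K@(q*[1,-1,-1]); return (q[:2]/q[2]).round(1)
E
python3 - <<'E'
from h import *
for n,u,v in(("top",254,251),("scene",300,182)): print(n,ray(n,u,v,72))
print(ray("top",328,245,45), ray("top",104,275,45),ray("top",104,153,45))
a=cv2.imread("pics/top0.png")[210:300,200:360]; cv2.imwrite("pics/topz.png",cv2.resize(a,None,fx=5,fy=5,interpolation=cv2.INTER_CUBIC))
a=cv2.imread("pics/scene0.png")[150:250,200:360]; cv2.imwrite("pics/scz.png",cv2.resize(a,None,fx=5,fy=5,interpolation=cv2.INTER_CUBIC))
E
```

```text
top [489.5 106.   72. ]
scene [492.9 104.4  72. ]
[508.9 -54.6  45. ] [430.2 431.7  45. ] [704.5 458.   45. ]
```

View pics/topz.png

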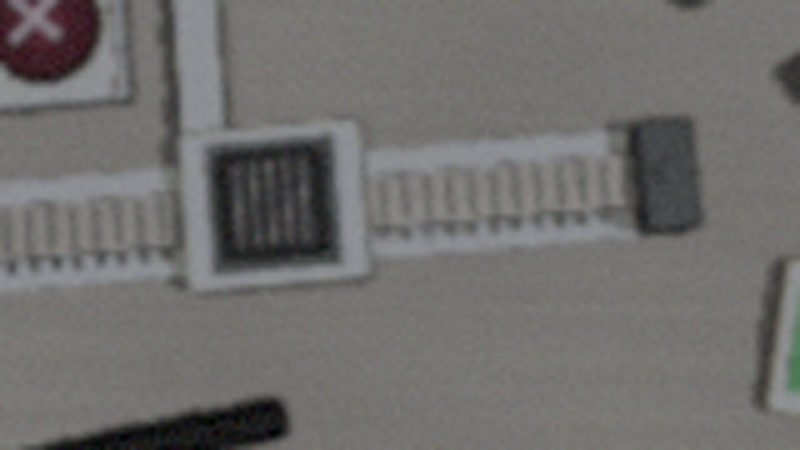

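View pics/scz.png

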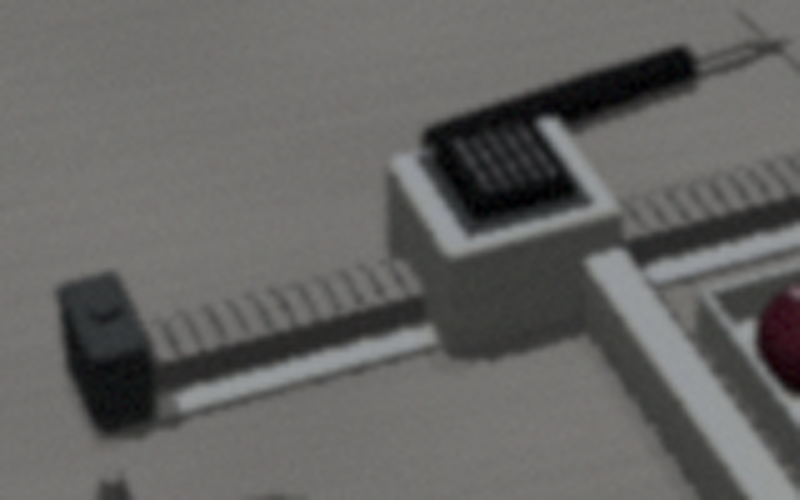

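In the zoomed top view the block-top corners are at about (183,130), (357,121), (370,274) and (191,291). The end-block front edge runs from (632,125) to (641,232).

```bash
python3 - <<'E'
from h import *
f=lambda u,v,z: ray("top",200+(u+.5)/5-.5,210+(v+.5)/5-.5,z)
C=[f(*c,60) for c in((183,130),(357,121),(370,274),(191,291))]
print(C,np.mean(C,0)); print([np.linalg.norm(C[i]-C[(i+1)%4]) for i in range(4)])
print("key",f(272,204,72))
e=[f(632,125,45),f(641,232,45)];print("end",e,np.mean(e,0))
F=[ray("top",99,278,45),ray("top",97,152,45),ray("top",108,151,45),ray("top",111,276,45)];print("fence",F)
for i in(0,1): 
    d=F[1]-F[0] if i==0 else F[2]-F[3]; print(np.degrees(np.arctan2(d[1],d[0])))
d=f(272,204,72)-np.mean(e,0);print("bar",np.degrees(np.arctan2(-d[0],d[1])))
print("tray corners",[ray("top",*p,25) for p in((111,150),(219,147),(225,234),(114,239))])
g=lambda u,v,z: ray("scene",200+(u+.5)/5-.5,150+(v+.5)/5-.5,z)
C=[g(*c,60) for c in((390,160),(455,255),(620,213),(548,118))];print(np.round(C,0),np.mean(C,0))
e=[g(122,285,45),g(155,355,45)];print("end",e)
print("spat",ray("top",196,306,20),ray("top",257,293,20),ray("top",135,300,5))
E
```

```text
[array([522.6, 146.8,  60. ]), array([528.6,  71.3,  60. ]), array([462.6,  63.6,  60. ]), array([453.3, 140.2,  60. ])] [491.775 105.475  60.   ]
[np.float64(75.73803535872845), np.float64(66.44764856637141), np.float64(77.16249088773638), np.float64(69.61357626210567)]
key [490.7 106.1  72. ]
end [array([531.8, -50. ,  45. ]), array([484.7, -54.4,  45. ])] [508.25 -52.2   45.  ]
fence [array([423.5, 441.9,  45. ]), array([706.4, 474.1,  45. ]), array([709.5, 449.4,  45. ]), array([428.5, 416.3,  45. ])]
6.49352531253927
6.718117912270447
bar 6.326287414181076
tray corners [array([718.3, 451.7,  25. ]), array([732.9, 200.5,  25. ]), array([529. , 176.3,  25. ]), array([510.8, 425.5,  25. ])]
[[464.  64.  60.]
 [531.  73.  60.]
 [524. 146.  60.]
 [454. 137.  60.]] [493.375 105.1    60.   ]
end [array([496.1, -56.8,  45. ]), array([541. , -52.1,  45. ])]
spat [368.  233.1  20. ] [399.8  99.4  20. ] [376.4 374.    5. ]
```

>>> {"api": "move_arm", "payload": {
  "plan": [0,0,0,0,0,6.07,0,0,0,0,0,6.07,0,0,0,0,0,6.06,-2,-1,0,0,0,0,-3,-1.5,0.5,0,0,0,-3.5,-1.7,0.5,0,0,0,-3.5,-1.7,0.5,0,0,0,-3.5,-1.7,0.5,0,0,0,-3.5,-1.7,0.5,0,0,0,-3.5,-1.7,0.5,0,0,0,-3.5,-1.7,0.5,0,0,0,-3.5,-1.7,0.5,0,0,0,-3.5,-1.7,0.5,0,0,0,-3.5,-1.7,0.5,0,0,0,-3.5,-1.7,0.5,0,0,0,-3.5,-1.7,0.5,0,0,0,-3.5,-1.7,0.5,0,0,0,-3,-1.5,0.5,0,0,0,-2,-1,0,0,0,0],
  "grip": 1
}}

```text
t: 2.0
eef_pos: [454.9, -20.0, 334.1]
tcp_rot: [179.9, 0.0, -83.4]
ft_force: [0.7, -0.1, -0.3]
opening: 0.6
```

>>> {"api": "move_arm", "payload": {
  "plan": [-2,-1,1,0,0,0,-3,-1,1,0,0,0,-3,-1,1,0,0,0,-2.5,-1,1,0,0,0,-1.56,-1,1,0,0,0,0,0,0.5,0,0,0,0,0,0,0,0,0,0,0,0,0,0,0]
}}

```text
t: 2.8
eef_pos: [490.5, 101.8, 279.7]
tcp_rot: [179.9, -0.0, -83.6]
ft_force: [0.5, 0.0, 0.2]
opening: 0.4
```

```bash
python3 - <<'E'
from h import *
from cell import bot
s=bot.state();print(s["eef_pos"],s["tcp_rot"],s["ft_force"],s["joint_positions"])
for n in("scene","top"):
    im=viewer.grab_frame(n)[:,:,::-1]; cv2.imwrite(f"pics/{n}1.png",im)
p=s["eef_pos"]-[0,0,178]
print(proj("scene",p),proj("top",p))
for u,v,z in((320,137,105),(316,188,35),(337,206,40),(361,225,40),(380,177,50),(367,279,20)):print(ray("top",u,v,z))
E
```

```text
[490.45650899 101.78610777 279.66998562] [ 1.79947897e+02 -4.34680904e-02 -8.35889522e+01] [0.47698597 0.01816225 0.1822735 ] [  -7.12697222   23.01926557  -13.86216705  114.63408369    7.89813831
   43.28347235 -109.28463371]
[298.7 170. ] [255.1 249.6]
[735.2 -28.3 105. ]
[639.  -27.1  35. ]
[597.7 -74.6  40. ]
[ 556.1 -128.5   40. ]
[ 665.  -169.7   50. ]
[ 437.2 -145.6   20. ]
```

View pics/scene1.png

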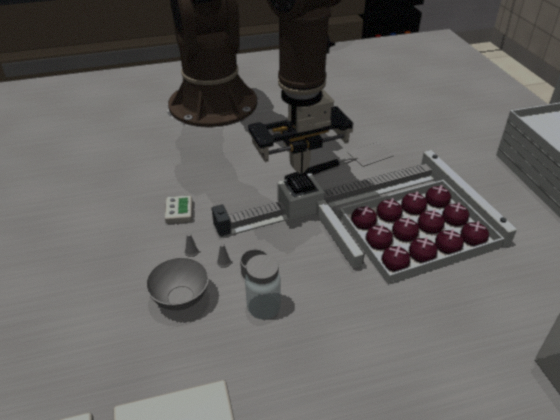

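The closed fingers hang directly above the key, with the tip near px (300,172), and everything nearby is clear. Pressing down now.

>>> {"api": "move_arm", "payload": {
  "plan": [-0.3,0,0.8,0,0,0,0,0,0.8,0,0,0,0,0,0.7,0,0,0,0,0,0.3,0,0,0,0,0,0.3,0,0,0,0,0,0.3,0,0,0,0,0,0.2,0,0,0,0,0,0.2,0,0,0,0,0,0.1,0,0,0,0,0,0,0,0,0,0,0,0,0,0,0]
}}

```text
t: 4.0
eef_pos: [490.7, 105.9, 242.7]
tcp_rot: [-180.0, 0.0, -83.5]
ft_force: [0.8, 0.1, -1.0]
opening: 0.3
```

>>> {"api": "move_arm", "payload": {
  "plan": [0,0,0.1,0,0,0,0,0,0.1,0,0,0,0,0,0,0,0,0]
}}

```text
t: 4.3
eef_pos: [490.8, 106.1, 242.1]
tcp_rot: [-179.9, -0.0, -83.5]
ft_force: [-5.4, -0.7, 20.0]
opening: 0.4
```

The key bottomed at tip z 64 mm with 20 N of force. I'll lift, go over to the fence side of the block, and lower.

>>> {"api": "move_arm", "payload": {
  "plan": [0,0,-0.8,0,0,0,0,0,-1.5,0,0,0,0,0,-1.2,0,0,0,-2,0,0,0,0,0,-3,0,0,0,0,0,-2.5,0,0,0,0,0,0,0,0,0,0,0,0,0,0,0,0,0]
}}

```text
t: 5.1
eef_pos: [481.9, 180.7, 275.9]
tcp_rot: [-180.0, -0.0, -83.4]
ft_force: [0.2, -0.8, -0.2]
opening: 0.7
```

```bash
python3 - <<'E'
from h import *
from cell import bot
s=bot.state();print(s["eef_pos"],s["tcp_rot"],s["ft_force"])
for n in("scene","top"):
    im=viewer.grab_frame(n)[:,:,::-1]; a=im[110:260,200:400] if n=="scene" else im[200:320,160:360]
    cv2.imwrite(f"pics/{n}2.png",cv2.resize(a,None,fx=4,fy=4,interpolation=cv2.INTER_CUBIC))
E
```

```text
[481.93087517 180.70725872 275.88166456] [-1.79988155e+02 -3.86767460e-03 -8.34489967e+01] [ 0.24351254 -0.75217709 -0.19383956]
```

View pics/scene2.png

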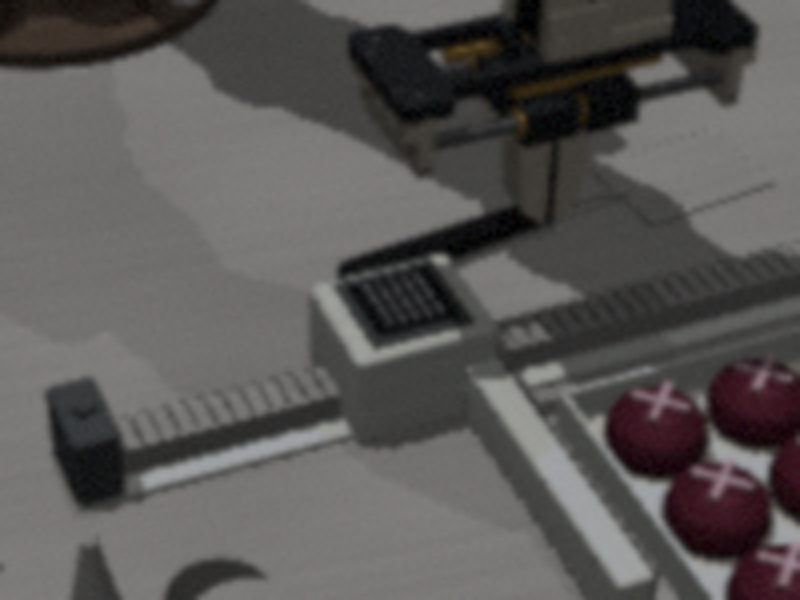

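The key is visibly flush and down, and the fingers are above the bar on the fence side of the block. Lowering.

>>> {"api": "move_arm", "payload": {
  "plan": [0,0,1.2,0,0,0,0,0,1.5,0,0,0,0,0,1.5,0,0,0,0,0,1.2,0,0,0,0,0,0.7,0,0,0,0,0,0,0,0,0,0,0,0,0,0,0]
}}

```text
t: 5.9
eef_pos: [482.1, 180.4, 214.8]
tcp_rot: [-180.0, -0.0, -83.5]
ft_force: [-0.2, -0.6, 0.6]
opening: 0.6
```

>>> {"api": "move_arm", "payload": {
  "plan": [0.5,0,0,0,0,0,0.5,0,0,0,0,0,0.4,0,0,0,0,0,0.4,0,0,0,0,0,0.6,0,0,0,0,0,0.8,0,0,0,0,0,0.8,0,0,0,0,0,0.8,0,0,0,0,0,0.8,0,0,0,0,0,0.8,0,0,0,0,0,0.8,0,0,0,0,0,0.8,0,0,0,0,0,0.8,0,0,0,0,0,0.8,0,0,0,0,0,0.8,0,0,0,0,0,0.8,0,0,0,0,0,0.4,0,0,0,0,0]
}}

```text
t: 7.6
eef_pos: [495.2, 64.0, 214.7]
tcp_rot: [-180.0, -0.0, -83.6]
ft_force: [1.1, 2.4, 3.1]
opening: 0.3
```

```bash
python3 - <<'E'
from h import *
from cell import bot
s=bot.state();print(s["eef_pos"],s["tcp_rot"],s["ft_force"])
for n in("scene","top"):
    im=viewer.grab_frame(n)[:,:,::-1]; a=im[110:260,200:400] if n=="scene" else im[200:320,160:360]
    cv2.imwrite(f"pics/{n}3.png",cv2.resize(a,None,fx=4,fy=4,interpolation=cv2.INTER_CUBIC))
E
```

```text
[495.23989792  64.00734731 214.68575161] [-1.79994404e+02 -2.39201113e-02 -8.35770377e+01] [1.07283649 2.41218755 3.13798267]
```

View pics/scene3.png

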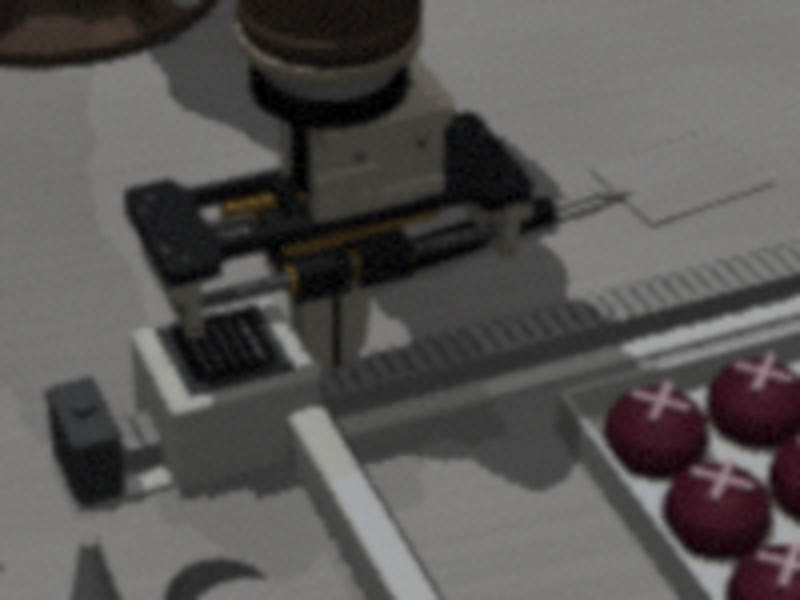

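The jaw slides freely at about 3 N, with roughly 18 mm still to go.

>>> {"api": "move_arm", "payload": {
  "plan": [0.3,0,0,0,0,0,0.4,0,0,0,0,0,0.4,0,0,0,0,0,0.3,0,0,0,0,0,0.2,0,0,0,0,0,0.1,0,0,0,0,0,0.1,0,0,0,0,0,0,0,0,0,0,0]
}}

```text
t: 8.5
eef_pos: [497.0, 47.0, 214.7]
tcp_rot: [180.0, -0.0, -83.5]
ft_force: [-1.4, 2.2, -0.6]
opening: 0.6
```

>>> {"api": "move_arm", "payload": {
  "plan": [0.1,0,0,0,0,0,0.1,0,0,0,0,0,0.1,0,0,0,0,0,0,0,0,0,0,0]
}}

```text
t: 8.9
eef_pos: [497.2, 45.0, 214.7]
tcp_rot: [180.0, 0.1, -83.5]
ft_force: [-3.7, 6.8, -0.3]
opening: 0.5
```

>>> {"api": "move_arm", "payload": {
  "plan": [0.1,0,0,0,0,0,0.1,0,0,0,0,0,0,0,0,0,0,0,0,0,0,0,0,0,0,0,0,0,0,0]
}}

```text
t: 9.4
eef_pos: [497.2, 44.6, 214.8]
tcp_rot: [-180.0, 0.2, -83.4]
ft_force: [-4.3, 12.4, -0.3]
opening: 0.1
```

The jaw has stopped hard: 2 mm commanded gave only 0.4 mm of movement, and the force rose to 12 N. Backing off and lifting clear.

>>> {"api": "move_arm", "payload": {
  "plan": [-0.6,0,0,0,0,0,-1.2,0,0,0,0,0,-1.5,0,0,0,0,0,-0.7,0,0,0,0,0,0,0,-1,0,0,0,0,0,-2,0,0,0,0,0,-3,0,0,0,0,0,-3,0,0,0,0,0,-3,0,0,0,0,0,-3,0,0,0,-2,2,-1,0,0,0,-3,2,0,0,0,0,-3,2,0,0,0,0,0,0,0,0,0,0,0,0,0,0,0,0]
}}

```text
t: 10.9
eef_pos: [424.3, 154.6, 375.5]
tcp_rot: [-179.9, -0.0, -83.5]
ft_force: [0.3, 0.6, 0.6]
opening: 0.5
```

```bash
python3 - <<'E'
from h import *
from cell import bot
s=bot.state();print(s["t"],s["eef_pos"],s["ft_force"])
for n in("scene","top"):
    cv2.imwrite(f"pics/{n}4.png",viewer.grab_frame(n)[:,:,::-1])
E
```

```text
10.9 [424.30220397 154.59518286 375.50255167] [0.32916613 0.56786624 0.58038366]
```

View pics/scene4.png

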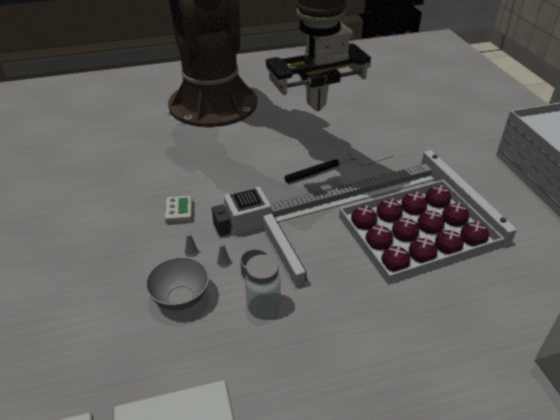

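View pics/top4.png

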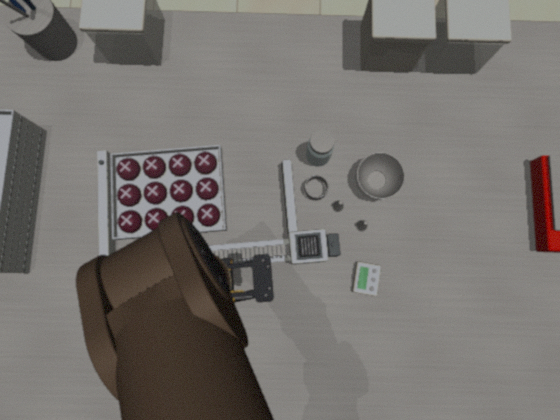

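The jaw block now meets the end block at px (328,246) in the top view, and the key is down. The tray (corner at 219,147), cutter, shaker, nozzles, bowl and timer are at the same pixels as before, and the hand is clear.

```bash
python3 -c "
from cell import finish_job
print(finish_job())"
```

```text
the job is handed in; nothing more can be done
None
```

The release key is pressed all the way down, the jaw is back against the end block, and the job is handed in; it gave no verdict. The robot's clock stood at about 11 s of the allowed 42 s.

- **Key:** I pressed it with closed fingers until it bottomed. The fingertips stopped at z = 64 mm, the key-down height, with 20 N of force.
- **Jaw:** I pushed the block's fence-side face along the bar. It slid at about 3 N, then stopped within about 2 mm of the end position I had measured. At the end, 2 mm commanded gave only 0.4 mm of movement and the force rose to about 12 N. The jaw opening itself is not readable, so this rests on the stop and the images.
- **Last pictures:** The jaw touches the end block and the key is down. The tray and the other loose things look unmoved by eye. In the top view the arm hid the spatula and part of the tray, so I judged the spatula from the scene view only.
- **Hand:** It is well above everything, and the force reading is about zero.

No check failed or disagreed.

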